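Free the pawl and lower the cork press

ROBOT

A 6-joint arm with a two-finger parallel gripper is mounted at the origin on the work surface. World frame = base frame: x ahead of the robot, y to its left, z up, the work surface at z = 0. Lengths are in m, angles in rad, forces in N, time in s.
With the tool pointing down it reaches from about 0.375 to 0.975 m from the base axis. Payload 3.8 kg.
Tool frame: the origin (TCP) lies midway between the tips of the shut fingers; the grasp point (between the pads) lies 19 mm behind it; z points along the fingers, y is the line along which they close (so a half turn about z gives the same grasp; the last joint's range is limited). The gripper opens to 85 mm and grips with 20 to 120 N. Pads are 22 mm wide; open, the fingers measure 114 mm over their backs; the gripper's body (76 mm by 85 mm) begins 54 mm behind the grasp point. The pads swing forward as they close: fully open they stand 13 mm farther back than shut.
Start: joints at [-1.311, 0.264, 1.604, -0, 1.274, -0.037], TCP at [0.197, -0.645, 0.231] pointing down, gripper open.
Joint ranges: [-2.63, 2.63], [-0.94, 2.18], [0.31, 2.57], [-1.31, 4.45], [0, 2.66], [-2.55, 2.55]. Speed limits (rad/s): [2.57, 2.57, 3.14, 3.14, 3.14, 3.14].

INTERFACE

Orientations are given as a rotation vector (axis times angle).
In Python, from workcell import sensors, viewer, job gives the robot as it stands.
- The arm moves only by the shell command python3 -m inch 'ROWS' [FORCE]. ROWS is JSON, one flat list of numbers, 7 for each row, row after row: the shift along the tool's x, y, z in mm, then the turn, a rotation vector about the tool's x, y, z in degrees, then the finger opening in mm, from 0 to 85.4. A call has exactly 8 rows; each row shifts and turns the commanded pose from where the row before left it, along the tool's axes as they then stand; what a row does not reach is not made up. A row lasts 1/10 s, in which the tool goes at most 50 mm and 8.59 degrees, less where a joint would pass 70% of its speed; a pose out of reach is approached as far as the arm can. A call is refused whole if a number of a shift passes 50 or a number of a turn 8.59, either way. A call with a gripper value outside its range is refused whole. The fingers move at their own pace and stop on an object; FORCE is the grip in N (left out, the last holds). Time passes only in rows, so rows that do not move let the fingers close, or fill a call up. It gives the time, the measured TCP pose, the force, the opening and the grip force at its end, in the units of the state.
- sensors.read_state(): the state, without advancing time (a new reading comes with each control period).
- viewer.read_camera(name): name is "scene" or "top" or "wrist"; returns the picture (400x640x3 uint8, red, green, blue); there is no depth.
- viewer.camera_params(name): a dict with "K" (3x3 intrinsics, pixels), "k1" (the pictures are not rectified: a ray, as slopes to the right and down, at radius r is drawn at 1 + k1 r^2 times it, then the intrinsics apply), "world_to_cam" (4x4, takes a point from world to camera coordinates). Camera axes: x right, y down, z forward; pixel columns grow to the right and rows downward; lengths in m; the calibration is good to about 2 mm. A picture is of the moment at which its call begins: read the wrist's pose just before it. camera_params takes no time and is no camera call; for the wrist camera it gives the pose at the moment of the call.
- job.finish_job(): hands the job in; it is judged then, once.
The state is a dict: "time": time; "q": joint angles; "joint_vel": joint speeds; "joint_torque": joint torques, N m; "tool_pos": TCP position; "tcp_rot": TCP orientation; "wrist_force": force on the tool from outside, world axes, zero at the start; "torque": the same for the moment, N m; "width": opening from 0.0 (shut) to 1.0 (fully open); "grip_force": force on a finger pad.
Only numpy, scipy, OpenCV 4.12 (cv2) and the standard library are available. Lean on these libraries where they do the work, as an engineer would, in place of code of your own. Each camera call takes 0.05 s, during which the arm holds its last target. There are 200 camera calls.

TASK

At the small green cork press, press the red thumb tab of the ratchet pawl down with a fingertip as far as it goes, so that the pawl is clear of the teeth and stays clear. Then push the lever arm all the way down by its black grip until its rubber foot rests on the cork disc. Only press and push, pinching and lifting nothing: do not raise the arm, leave the cork disc lying in its seat, leave the other things on the counter where they are, and finish with your hand clear.

Things in the scene. Friction and masses are not known exactly. Their poses are not given: they have to be found in the camera images.
- press: Green cork press fixed to the counter; base 90 mm (x) by 290 mm (y) by 15 mm. Origin: centre of its underside; z up. The lever arm reaches to its +y side, the pawl's red tab is at its -y end; both swing in its y-z plane (x = 0). Cheek plates at x = +-24 mm, 80 mm high, 116 mm at the pawl's pivot. Round steel seat 68 mm across with a 4 mm rim, at y = 55 mm.
- hinge_axis (a point): Hinge of the lever arm: point on its axis (which runs along the press's x), 75 mm above the counter, at y = -30 mm of the press.
- lever_arm (a joint): Angle of the lever arm above level, rad: 0.62 to 0.80 at the start (raised, reaching to the press's +y side and upward), 0 when it is level and its rubber foot rests flat on the 12 mm cork disc. Stiff hinge: it stays where left; 2 to 5 N at the grip moves it once the pawl is clear. An engaged pawl stops it within 0.2 rad.
- grip_top (a point): Centre of the top face of the arm's black rubber grip (60 mm along the arm, 36 mm wide, 14 mm thick, at the arm's outer end): 150 mm from the hinge axis along the arm and 7 mm above the arm's middle line. 82 mm above the counter when the arm is level. Site axes: y outward along the arm, z square out of the top face.
- ratchet_pawl (a joint): Angle of the brass pawl, rad: 0 engaged (nose between the hub's teeth), 0.3 with the tab pressed fully down (end stop); the nose is clear of the teeth above 0.15. Stiff pivot without spring: it stays where it is left. About 2 to 4 N straight down on the tab moves it.
- pawl_tab (a point): Centre of the top face of the red thumb tab, 30 by 30 mm and 6 mm thick, at the press's -y end; 50 mm from the pawl's pivot, 121 mm above the counter when engaged; it goes down about 15 mm when pressed fully. Free space below it.
- presser_foot (a point): Centre of the underside of the arm's round rubber foot (32 mm across), 85 mm from the hinge axis along the arm, 30 mm below the arm's middle line.
- cork_disc_center (a point): Centre of the loose cork disc, 50 mm across and 12 mm thick, lying in the press's round seat (2 mm play all round).
- anvil_top (a point): Centre of the seat's floor, on which the cork disc lies, 33 mm above the counter.
- fly_reel: Bystander: gold fly reel lying flat, 80 mm across, 48 mm high with its knob. Origin under its centre.
- reel_foot: Bystander: black hard rubber reel foot, 62 by 14 by 19 mm high. Origin under its centre.
- click_pawl: Bystander: stainless click pawl, 44 by 20 by 9 mm high. Origin under its round end.
- thread_spool: Bystander: orange thread spool, 30 mm across, 32 mm high. Origin under its centre.
- oil_bottle: Bystander: amber oil bottle, 34 mm across, 85 mm high. Origin under its centre.
- screwdriver: Bystander: screwdriver lying flat, 150 mm long.

How it is judged:
On the way, in this order (a step that is already met when the one before it is completed fails the run):
1. the pawl is pressed free (tab right down, within 0.05 rad of its stop) while the arm is still raised (value of joint ratchet_pawl above 0.25 rad and value of joint lever_arm above 0.45 rad), for 0.2 s.
2. the arm is down with its foot on the disc, the pawl still free (value of joint lever_arm below 0.035 rad and value of joint ratchet_pawl above 0.2 rad), for 0.2 s.
At the end, for the whole second after the job is handed in: The arm is within 0.035 rad (3 mm at its foot) of resting on the cork disc and still; the pawl is still free (over 0.2 rad); the disc lies in its seat within 6 mm of the centre (all of step 2 and value of joint lever_arm above -0.025 rad and horizontal distance between presser_foot and anvil_top below 0.01 m and horizontal distance between cork_disc_center and anvil_top below 0.006 m and z of cork_disc_center in the frame of anvil_top below 0.009 m and velocity of joint lever_arm between -0.02 and 0.02 rad/s); the robot touches nothing.
It fails at once if the lever arm is raised above where it stood (over 0.88 rad) (value of joint lever_arm above 0.88 rad).
It fails at once if the cork disc is shifted or lifted out of its seat (8 mm) (distance of cork_disc_center from where it was at the start of the episode above 0.008 m).
It fails at once if one of the other loose things on the counter is moved more than 15 mm (distance of any of fly_reel, reel_foot, click_pawl, thread_spool, oil_bottle, screwdriver from where it was at the start of the episode above 0.015 m).
It also fails if it takes over 48 s, if anything falls off the work surface, if the arm or the gripper's body presses on something with over 40 N, if the wrist force passes 120 N, or if a joint passes its speed limit or range.

## Working session

There is one attempt and no reset: what is moved stays moved. The work goes in short steps, Python scripts to look and compute and a shell command to move; the robot and the scene stay as the last step left them, time stands still between calls to the robot, and variables do not carry over. Pictures are saved under pics/ and viewed, at most 10 in all, crops included, and the job is handed in when it is done.

```bash
mkdir -p pics; python3 - <<'E'
from workcell import sensors, viewer
import cv2
s=sensors.read_state();print(s)
for n in("scene","top"):
    im=viewer.read_camera(n);cv2.imwrite(f"pics/{n}0.png",im[:,:,::-1])
    p=viewer.camera_params(n);print(n,p)
E
```

```text
{'time': 0.0, 'q': array([-1.31091010e+00,  2.64730183e-01,  1.60539172e+00, -2.65724757e-07,
        1.27368840e+00, -3.69315272e-02]), 'joint_vel': array([-0.00037631, -0.00047407,  0.00024718,  0.00075079,  0.00016715,
       -0.00100478]), 'joint_torque': array([-2.06426936e-03, -5.15112662e+01, -3.67315507e+01,  1.76541994e-04,
        1.31228281e-02,  1.74099728e-05]), 'tool_pos': array([ 0.19721172, -0.64477913,  0.22996793]), 'tcp_rot': array([-3.10487934e+00, -4.64204867e-01,  3.87650147e-04]), 'wrist_force': array([-0.02552855,  0.03815373,  0.09078866]), 'torque': array([-0.01360305, -0.04652669, -0.02174951]), 'grip_force': 0.0, 'width': 1.001735172754462}
scene {'K': array([[434.57978313,   0.        , 313.72400117],
       [  0.        , 434.57978313, 198.40033538],
       [  0.        ,   0.        ,   1.        ]]), 'k1': -0.010179367420061222, 'world_to_cam': array([[ 0.78979327,  0.61329852, -0.00956616, -0.47040547],
       [ 0.51782072, -0.67503616, -0.52553581, -0.23056117],
       [-0.32876784,  0.41011109, -0.8507177 ,  1.01965779],
       [ 0.        ,  0.        ,  0.        ,  1.        ]])}
top {'K': array([[453.17521213,   0.        , 322.6505001 ],
       [  0.        , 453.17521213, 206.36825827],
       [  0.        ,   0.        ,   1.        ]]), 'k1': 0.01344600978005038, 'world_to_cam': array([[ 0.02777136, -0.99925558,  0.02677756, -0.02356723],
       [-0.99236106, -0.03078113, -0.11946567,  0.58482366],
       [ 0.12020098, -0.02325528, -0.99247716,  0.76350084],
       [ 0.        ,  0.        ,  0.        ,  1.        ]])}
```

View pics/scene0.png

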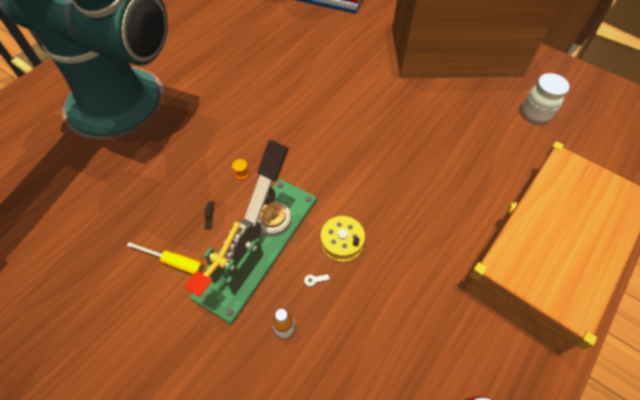

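View pics/top0.png

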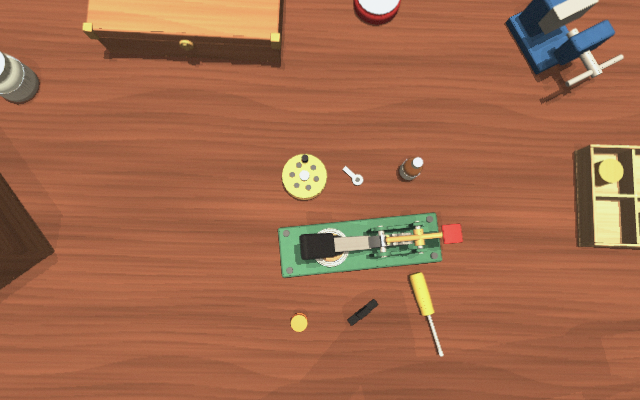

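The views show the press with its red tab at (453,233) in top and (198,284) in scene. The grip is at (318,246) in top and (273,160) in scene, and the base spans about x 278–441, y 214–277 in top.

```bash
cat >h.py <<'E'
import numpy as np,cv2
from workcell import viewer,sensors
def ray(p,uv):
    K=p["K"];d=np.array([(uv[0]-K[0,2])/K[0,0],(uv[1]-K[1,2])/K[1,1]]);s=d.copy()
    for _ in range(5): s=d/(1+p["k1"]*(s@s))
    T=p["world_to_cam"];R=T[:3,:3]
    v=R.T@np.array([*s,1]);return -R.T@T[:3,3],v/np.linalg.norm(v)
def plane(p,uv,z):
    o,v=ray(p,uv);return o+v*(z-o[2])/v[2]
def tri(p,a,q,b):
    o,v=ray(p,a);o2,w=ray(q,b)
    t=np.linalg.lstsq(np.c_[v,-w],o2-o,rcond=None)[0]
    x,y=o+t[0]*v,o2+t[1]*w;return (x+y)/2,np.linalg.norm(x-y)
def blob(m,c,r):
    k=np.zeros(m.shape,np.uint8);cv2.circle(k,c,r,255,-1);m=cv2.bitwise_and(m,k)
    n,l,st,ce=cv2.connectedComponentsWithStats(m);i=1+np.argmax(st[1:,4]);return ce[i],st[i],(l==i).astype(np.uint8)
E
python3 - <<'E'
from h import *
P={n:viewer.camera_params(n) for n in("scene","top")}
im={n:cv2.imread(f"pics/{n}0.png") for n in P}
H={n:cv2.cvtColor(im[n],cv2.COLOR_BGR2HSV) for n in P}
red=lambda h:cv2.inRange(h,(0,215,120),(4,255,255))|cv2.inRange(h,(175,200,120),(180,255,255))
blk=lambda h:cv2.inRange(h,(0,0,0),(180,255,60))
R,G={},{}
for n,c,g in(("scene",(198,284),(273,160)),("top",(453,233),(318,246))):
    R[n]=blob(red(H[n]),c,18);G[n]=blob(blk(H[n]),g,26)
    print(n,R[n][:2],G[n][:2],[cv2.minAreaRect(cv2.findNonZero(x[n][2])) for x in(R,G)])
print("tab",tri(P["top"],R["top"][0],P["scene"],R["scene"][0]),plane(P["top"],R["top"][0],.121),plane(P["scene"],R["scene"][0],.121))
print("grip",tri(P["top"],G["top"][0],P["scene"],G["scene"][0]))
m=cv2.inRange(H["top"],(50,60,30),(90,255,255));m=blob(m,(360,245),110)[2]
h=cv2.convexHull(cv2.findNonZero(m));r=cv2.minAreaRect(h);print(r)
b=np.array([plane(P["top"],u,.015) for u in cv2.boxPoints(r)]);print(b,np.linalg.norm(np.diff(b,axis=0),axis=1),b.mean(0))
E
```

```text
scene (array([201.35443038, 287.07594937]), array([195, 280,  15,  15,  79], dtype=int32)) (array([279.85714286, 162.9010989 ]), array([273, 149,  14,  30,  91], dtype=int32)) [((201.6553955078125, 285.68243408203125), (6.044877529144287, 17.785888671875), 35.53767776489258), ((279.5547790527344, 163.5205535888672), (3.043070077896118, 31.71815299987793), 20.556041717529297)]Traceback (most recent call last):
  File "<stdin>", line 9, in <module>
  File "h.py", line 16, in blob
    n,l,st,ce=cv2.connectedComponentsWithStats(m);i=1+np.argmax(st[1:,4]);return ce[i],st[i],(l==i).astype(np.uint8)
                                                      ~~~~~~~~~^^^^^^^^^^
    return _wrapfunc(a, 'argmax', axis=axis, out=out, **kwds)
    return bound(*args, **kwds)
ValueError: attempt to get argmax of an empty sequence
```

```bash
python3 - <<'E'
from h import *
P={n:viewer.camera_params(n) for n in("scene","top")}
im={n:cv2.imread(f"pics/{n}0.png") for n in P}
H={n:cv2.cvtColor(im[n],cv2.COLOR_BGR2HSV) for n in P}
print(H["top"][233,453],H["scene"][284,198],H["top"][246,318],H["scene"][160,273],H["top"][260,453],H["scene"][300,180])
red=lambda h:cv2.inRange(h,(0,190,140),(5,255,255))|cv2.inRange(h,(175,190,140),(180,255,255))
blk=lambda h:cv2.inRange(h,(0,0,0),(180,255,75))
R,G={},{}
for n,c,g in(("scene",(198,284),(273,160)),("top",(453,233),(318,246))):
    R[n]=blob(red(H[n]),c,18);G[n]=blob(blk(H[n]),g,26)
    print(n,[cv2.minAreaRect(cv2.findNonZero(x[n][2])) for x in(R,G)])
c=lambda x,n:cv2.minAreaRect(cv2.findNonZero(x[n][2]))[0]
print("tab",tri(P["top"],c(R,"top"),P["scene"],c(R,"scene")),plane(P["top"],c(R,"top"),.121),plane(P["scene"],c(R,"scene"),.121))
print("grip",tri(P["top"],c(G,"top"),P["scene"],c(G,"scene")))
m=cv2.inRange(H["top"],(50,60,30),(90,255,255));m=blob(m,(360,245),110)[2]
h=cv2.convexHull(cv2.findNonZero(m));r=cv2.minAreaRect(h);print(r)
b=np.array([plane(P["top"],u,.015) for u in cv2.boxPoints(r)]);print(b,np.linalg.norm(np.diff(b,axis=0),axis=1),b.mean(0))
E
```

```text
[  2 163 234] [  4 228 242] [ 9 36 50] [11 99 62] [  9 144 172] [ 12 193 165]
scene [((197.8000030517578, 283.1000061035156), (17.0, 20.0), 36.869895935058594), ((272.3424987792969, 160.25344848632812), (19.77995491027832, 35.346431732177734), 20.556045532226562)]Traceback (most recent call last):
  File "<stdin>", line 10, in <module>
  File "h.py", line 16, in blob
    n,l,st,ce=cv2.connectedComponentsWithStats(m);i=1+np.argmax(st[1:,4]);return ce[i],st[i],(l==i).astype(np.uint8)
                                                      ~~~~~~~~~^^^^^^^^^^
    return _wrapfunc(a, 'argmax', axis=axis, out=out, **kwds)
    return bound(*args, **kwds)
ValueError: attempt to get argmax of an empty sequence
```

```bash
python3 - <<'E'
from h import *
P={n:viewer.camera_params(n) for n in("scene","top")}
im={n:cv2.imread(f"pics/{n}0.png") for n in P}
H={n:cv2.cvtColor(im[n],cv2.COLOR_BGR2HSV) for n in P}
red=lambda h:cv2.inRange(h,(0,145,185),(5,255,255))|cv2.inRange(h,(175,145,185),(180,255,255))
blk=lambda h:cv2.inRange(h,(0,0,0),(180,255,75))
R,G={},{}
for n,c,g in(("scene",(198,284),(273,160)),("top",(453,233),(318,246))):
    R[n]=blob(red(H[n]),c,18);G[n]=blob(blk(H[n]),g,26)
    print(n,[cv2.minAreaRect(cv2.findNonZero(x[n][2])) for x in(R,G)])
c=lambda x,n:cv2.minAreaRect(cv2.findNonZero(x[n][2]))[0]
print("tab",tri(P["top"],c(R,"top"),P["scene"],c(R,"scene")),plane(P["top"],c(R,"top"),.121),plane(P["scene"],c(R,"scene"),.121))
print("grip",tri(P["top"],c(G,"top"),P["scene"],c(G,"scene")))
m=cv2.inRange(H["top"],(50,60,30),(90,255,255));m=blob(m,(360,245),110)[2]
h=cv2.convexHull(cv2.findNonZero(m));r=cv2.minAreaRect(h);print(r)
b=np.array([plane(P["top"],u,.015) for u in cv2.boxPoints(r)]);print(b,np.linalg.norm(np.diff(b,axis=0),axis=1),b.mean(0))
E
```

```text
scene [((197.8000030517578, 283.1000061035156), (17.0, 20.0), 36.869895935058594), ((272.3424987792969, 160.25344848632812), (19.77995491027832, 35.346431732177734), 20.556045532226562)]
top [((451.9207458496094, 233.2865753173828), (18.883790969848633, 18.773361206054688), 83.6598129272461), ((320.8028564453125, 245.965087890625), (25.454214096069336, 41.830047607421875), 87.51044464111328)]
tab (array([ 0.53860626, -0.20987027,  0.118064  ]), np.float64(0.0006629917178033542)) [ 0.53860227 -0.20868112  0.121     ] [ 0.53972576 -0.21046856  0.121     ]
grip (array([ 0.51196909, -0.00051906,  0.18217087]), np.float64(0.003663807307435416))
((359.26953125, 244.33255004882812), (49.57624816894531, 160.00738525390625), 84.12260437011719)
[[ 0.54639613  0.07363924  0.015     ]
 [ 0.58478257 -0.21355022  0.015     ]
 [ 0.49607983 -0.22244742  0.015     ]
 [ 0.45932592  0.0611838   0.015     ]] [0.28974352 0.08914783 0.28600265] [ 0.52164611 -0.07529365  0.015     ]
```

The tab triangulates to (0.539, -0.210) with z 0.118, against the given 0.121. The base measures 0.289 × 0.089 m, with yaw about 7.3°. The grip is at about (0.512, 0, 0.18), so the lever is at roughly 0.75 rad. All of these agree with the given sizes, so I'll start moving.

```bash
python3 -m inch '[39,-27,0,0,0,0,0, 39,-27,0,0,0,0,0, 39,-27,0,0,0,0,0, 39,-27,0,0,0,0,0, 39,-27,0,0,0,0,0, 39,-27,0,0,0,0,0, 39,-27,0,0,0,0,0, 39,-27,0,0,0,0,0]' 20
python3 -m inch '[36,-25,0,0,0,0,0, 36,-25,0,0,0,0,0, 36,-25,0,0,0,0,0, 34,-25,0,0,0,0,0, 0,0,25,0,0,5,0, 0,0,25,0,0,4.7,0, 0,0,15,0,0,0,0, 0,0,0,0,0,0,0]'
python3 - <<'E'
from h import *
from scipy.spatial.transform import Rotation as R
s=sensors.read_state();M=R.from_rotvec(s["tcp_rot"]).as_matrix();print(s["tool_pos"],M,s["width"],s["wrist_force"])
print("to tab mm",M.T@(np.array([.5388,-.2097,.121])-s["tool_pos"])*1e3)
E
```

```text
time: 0.9
tool_pos: [0.4332, -0.3458, 0.2309]
tcp_rot: [-3.107, -0.464, 0.0]
wrist_force: [0.9, -0.5, 0.0]
width: -0.001
grip_force: 0.0
time: 1.7
tool_pos: [0.5368, -0.2095, 0.1629]
tcp_rot: [-3.132, -0.203, 0.009]
wrist_force: [0.3, -0.4, -0.5]
width: -0.001
grip_force: 0.0
[ 0.53681683 -0.20953041  0.16288026] [[ 0.99162685  0.12900131 -0.00590413]
 [ 0.12901834 -0.9916388   0.0025994 ]
 [-0.00551944 -0.00333938 -0.99997919]] -0.0005754030826296177 [ 0.29105558 -0.37191701 -0.50068106]
to tab mm [ 2.17584406  0.56385858 41.86724303]
```

```bash
python3 -m inch '[1,0,18,0,0,0,0, 1,0,15,0,0,0,0, 0,0,6,0,0,0,0, 0,0,4,0,0,0,0, 0,0,4,0,0,0,0, 0,0,4,0,0,0,0, 0,0,0,0,0,0,0, 0,0,0,0,0,0,0]'
```

```text
time: 2.5
tool_pos: [0.5416, -0.2105, 0.1158]
tcp_rot: [3.135, 0.2, 0.002]
wrist_force: [0.2, -1.9, 0.1]
width: 0.002
grip_force: 0.8
```

```bash
python3 -m inch '[0,0,3,0,0,0,0, 0,0,3,0,0,0,0, 0,0,2,0,0,0,0, 0,0,0,0,0,0,0, 0,0,0,0,0,0,0, 0,0,0,0,0,0,0, 0,0,0,0,0,0,0, 0,0,0,0,0,0,0]'
python3 - <<'E'
from h import *
cv2.imwrite("pics/s1.png",cv2.resize(viewer.read_camera("scene")[220:330,130:290,::-1],None,fx=4,fy=4))
print(sensors.read_state()["wrist_force"],sensors.read_state()["tool_pos"])
E
```

```text
time: 3.3
tool_pos: [0.5416, -0.2105, 0.1076]
tcp_rot: [3.135, 0.2, 0.001]
wrist_force: [1.9, -5.0, 3.6]
width: 0.001
grip_force: 2.4
[ 1.47140787 -4.91343588  3.76197113] [ 0.54155318 -0.21050729  0.1075668 ]
```

View pics/s1.png

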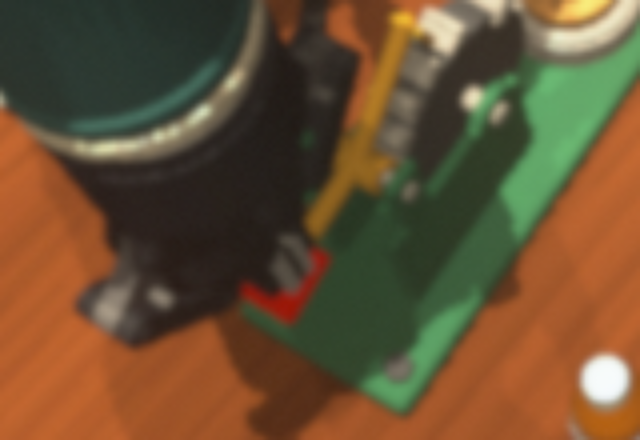

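The fingertip is on the red tab, around (285,290) in the crop, and pressing it. The wrist reads 4 N upward. I'll continue down to the stop.

```bash
python3 -m inch '[0,0,2,0,0,0,0, 0,0,1,0,0,0,0, 0,0,1,0,0,0,0, 0,0,0,0,0,0,0, 0,0,0,0,0,0,0, 0,0,0,0,0,0,0, 0,0,0,0,0,0,0, 0,0,0,0,0,0,0]'
```

```text
time: 4.15
tool_pos: [0.542, -0.2106, 0.1066]
tcp_rot: [3.134, 0.2, 0.003]
wrist_force: [-4.5, -2.4, 19.1]
width: -0.001
grip_force: 9.2
```

Pressed to the end stop: z is 0.1066 and the force jumped to 19 N. Next I retract and go over the grip.

```bash
python3 -m inch '[0,0,-20,0,0,0,0, 0,0,-40,0,0,0,0, 0,0,-45,0,0,0,0, 0,0,-35,0,0,0,0, 0,-30,0,0,0,0,0, -1,-45,0,0,0,0,0, -1,-45,0,0,0,0,0, 0,-20,0,0,0,0,0]'
python3 - <<'E'
from h import *
from scipy.spatial.transform import Rotation as R
s=sensors.read_state();M=R.from_rotvec(s["tcp_rot"]).as_matrix();print(s["tool_pos"],s["wrist_force"])
print("to grip mm",M.T@(np.array([.511,.006,.24])-s["tool_pos"])*1e3)
im=viewer.read_camera("scene");cv2.imwrite("pics/s2.png",cv2.resize(im[100:330,130:350,::-1],None,fx=2.6,fy=2.6))
im=viewer.read_camera("top");cv2.imwrite("pics/t2.png",cv2.resize(im[180:310,260:480,::-1],None,fx=3.5,fy=3.5))
E
```

```text
time: 4.95
tool_pos: [0.5185, -0.0673, 0.2415]
tcp_rot: [-3.13, -0.203, 0.008]
wrist_force: [0.6, 0.1, 0.9]
width: -0.001
grip_force: 0.0
[ 0.51849817 -0.06725125  0.24145999] [0.62312995 0.07873113 0.86158342]
to grip mm [  2.01681525 -73.59851775   1.81399236]
```

View pics/s2.png

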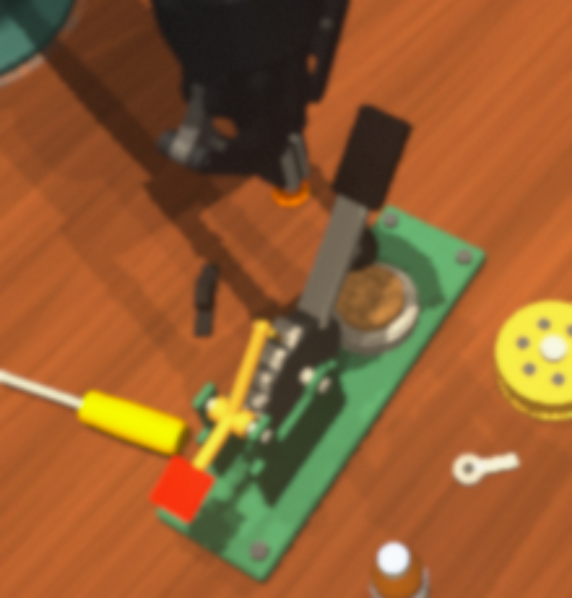

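The pawl tab is down, at (182,489) in the crop, with the arm still raised and everything undisturbed. Next I move over the grip and descend to contact.

```bash
python3 -m inch '[1,-30,0,0,0,0,0, 1,-31,0,0,0,0,0, 0,0,0,0,0,0,0, 0,0,20,0,0,0,0, 0,0,15,0,0,0,0, 0,0,8,0,0,0,0, 0,0,6,0,0,0,0, 0,0,0,0,0,0,0]'
```

```text
time: 5.85
tool_pos: [0.5148, -0.0113, 0.193]
tcp_rot: [-3.135, -0.199, 0.004]
wrist_force: [0.7, 0.1, 0.1]
width: 0.003
grip_force: 0.0
```

```bash
python3 -m inch '[0,-3,2,0,0,0,0, 0,-3,2,0,0,0,0, 0,-5,6,0,0,0,0, 0,-5,6,0,0,0,0, 0,-6,6,0,0,0,0, 0,-4,7,0,0,0,0, 0,-4,7,0,0,0,0, 0,-3,7,0,0,0,0]'
```

```text
time: 6.65
tool_pos: [0.5114, 0.0226, 0.1509]
tcp_rot: [-3.135, -0.2, -0.0]
wrist_force: [1.5, 0.6, 3.8]
width: 0.003
grip_force: 1.8
```

The lever is moving with about 4 N at the grip.

```bash
python3 -m inch '[0,-4,7,0,0,0,0, 0,-3,7,0,0,0,0, 0,-3,8,0,0,0,0, 0,-2,8,0,0,0,0, 0,-2,8,0,0,0,0, 0,-2,8,0,0,0,0, 0,-1,6,0,0,0,0, 0,-1,5,0,0,0,0]'
python3 -m inch '[0,0,3,0,0,0,0, 0,0,3,0,0,0,0, 0,0,2,0,0,0,0, 0,0,0,0,0,0,0, 0,0,0,0,0,0,0, 0,0,0,0,0,0,0, 0,0,0,0,0,0,0, 0,0,0,0,0,0,0]'
```

```text
time: 7.45
tool_pos: [0.5088, 0.0396, 0.0935]
tcp_rot: [3.135, 0.2, -0.001]
wrist_force: [0.7, 1.3, 4.1]
width: -0.0
grip_force: 1.8
time: 8.25
tool_pos: [0.5088, 0.0395, 0.0861]
tcp_rot: [3.135, 0.2, -0.001]
wrist_force: [-0.1, -0.3, 1.0]
width: 0.001
grip_force: 0.0
```

```bash
python3 -m inch '[0,0,2,0,0,0,0, 0,0,2,0,0,0,0, 0,0,1,0,0,0,0, 0,0,1,0,0,0,0, 0,0,0,0,0,0,0, 0,0,0,0,0,0,0, 0,0,0,0,0,0,0, 0,0,0,0,0,0,0]'
```

```text
time: 9.05
tool_pos: [0.5092, 0.0398, 0.0819]
tcp_rot: [-3.135, -0.2, 0.0]
wrist_force: [-5.2, 0.2, 13.9]
width: 0.001
grip_force: 6.8
```

The foot is on the disc: z is 0.082 as expected and the force rose to 14 N. Retract straight up.

```bash
python3 -m inch '[0,0,-10,0,0,0,0, 0,0,-30,0,0,0,0, 0,0,-40,0,0,0,0, 0,0,-40,0,0,0,0, -50,0,0,0,0,0,0, -50,0,0,0,0,0,0, 0,0,0,0,0,0,0, 0,0,0,0,0,0,0]'
python3 - <<'E'
from h import *
im=viewer.read_camera("scene");cv2.imwrite("pics/s3.png",cv2.resize(im[100:330,130:350,::-1],None,fx=2.6,fy=2.6))
E
```

```text
time: 9.85
tool_pos: [0.409, 0.0269, 0.2002]
tcp_rot: [3.135, 0.2, 0.002]
wrist_force: [0.7, -0.5, 0.4]
width: 0.004
grip_force: 0.0
```

View pics/s3.png

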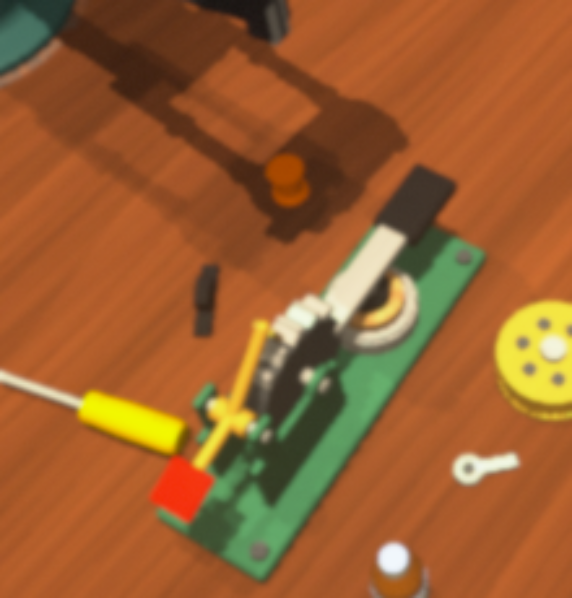

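The arm is down with its foot on the disc, around (375,295) in the crop. The tab is still down at (182,489), the bystanders are unmoved and the hand is clear.

```bash
python3 -c "from workcell import job;print(job.finish_job())"
```

```text
the job is handed in; nothing more can be done
None
```

The job is handed in: the pawl was pressed down to its stop, the lever arm was pushed level with its foot on the cork disc, and the hand finished clear; I have not seen the judge's result.

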